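# Take the push-and-turn safety cap off the polish bottle

## Task

Open the amber polish bottle that stands in the wooden holder: press its black safety cap down against the spring, turn it anticlockwise while it is down until it is free, and lift it off. Then set the cap down gently, flat and right way up, on the floor of the shallow brass dish and let go. Do not force the cap with more than about 25 N, and leave the dish and the other things on the bench where they are.

Things in the scene. Friction and masses are not known exactly. Their poses are not given: they have to be found in the camera images.
- cap: Black ribbed round plastic safety cap on the amber bottle, 51 mm across, 34 mm tall, 45 g; flat top, open underside. Origin: centre of its open lower rim; z up along its axis. Three inner lugs, 120 degrees apart, are caught in notches of the neck; a spring pushes the cap up into them. Pressed down far enough it turns anticlockwise (seen from above) past the notch teeth.
- cap_top (a point): Centre of the cap's top, 34 mm above its origin. Pushing: the spring resists with 6.5 N at first, then 1.2 N per mm; after 3.5 mm down relative to the bottle (10.7 N) the lugs are free to turn, and after 6 mm (13.7 N) there is a solid stop. A steady push of 11.5 to 14 N is right; more than 25 N on cap or bottle is too much.
- neck (a point): Point on the bottle's axis at the level of the cap's rim, 112 mm above the bottle's foot; moves with the bottle. Turning: with the cap kept down, the lugs clear the teeth after about 41 degrees anticlockwise and meet an end stop at about 81; turn about 60. Then the cap lifts straight off, clear of the neck after 28 mm.
- bottle: Amber bottle, 76 mm wide, shoulder 102 mm high, in a square wooden holder (130 mm wide foot, 112 mm walls reaching 40 mm above the bottle's foot). Origin: centre of its foot. It cannot turn or come out, but rides on a soft spring seat (0.27 N/mm): pushed, it first sinks 1 to 20 mm to a solid bottom (under 6 N). How far depends on its filling; its pose does not tell. Push until the force is felt.
- dish: Shallow round spun brass dish lying loose on the bench, 160 mm across the rim, 10 mm high, with a flat floor 134 mm across. Origin: centre of its underside; the floor is 4 mm above it. It weighs 0.5 kg.
- shade: Bystander, leave alone: small brass cone shade, 66 mm tall, 66 mm wide foot. Origin: centre of its underside.
- jar: Bystander, leave alone: small lidded glass jar, 65 mm tall, 56 mm across. Origin: centre of its underside.
- discs: Bystander, leave alone: stack of brass blanks, 100 mm across, 18 mm high. Origin: centre of its underside.
- cup: Bystander, leave alone: steel cup, 85 mm tall, 72 mm across the rim. Origin: centre of its underside.
- hammer: Bystander, leave alone: hammer lying on the bench. Origin: on the tool's axis near the bench.
- burnisher: Bystander, leave alone: screwdriver-shaped hand tool lying on the bench. Origin: on the tool's axis near the bench.
- oilbottle: Bystander, leave alone: grey plastic bottle with a white cap, 90 mm tall, 64 mm across. Origin: centre of its underside.
Not all that is in view belongs to the job. There is more than one size of the cap; the job needs the largest. What is shaped like the dish but purple or turquoise is not meant.

How it is judged (in metres and radians):
On the way:
1. the cap is off: it stands clear above the bottle's neck (z of cap in the frame of bottle above 0.14 m and horizontal distance between cap and bottle below 0.04 m), for 0.1 s.
At the end, for the whole second after the job is handed in: the cap rests right way up (within 0.12 rad) and still on the dish's floor, its centre within 45 mm of the dish's centre and its rim 2 to 8 mm above the dish's underside; the dish is within 30 mm of where it was (horizontal distance between cap and dish below 0.045 m and z of cap in the frame of dish between 0.002 and 0.008 m and angle between cap's own z axis and vertical below 0.12 rad and linear speed of cap below 0.02 m/s and distance of dish from where it was at the start of the episode below 0.03 m); the robot touches nothing.
It fails at once if the cap is forced: more than 25 N between cap and bottle (pushing, twisting or pulling) (contact force between cap and bottle above 25 N).
It fails at once if the cap is dropped: it falls, out of the fingers, faster than 0.55 m/s (a fall of over 15 mm) (linear speed of cap above 0.55 m/s and contact force between the fingers and cap below 0.2 N).
It fails at once if the cap is pressed hard into the dish (more than 45 N between them) (contact force between cap and dish above 45 N).
It fails at once if a bystander is moved by more than 30 mm (distance of any of shade, jar, discs, cup, hammer, burnisher, oilbottle from where it was at the start of the episode above 0.03 m).
It also fails if it takes over 58 s, if anything falls off the work surface, if the arm or the gripper's body presses on something with over 40 N, if the wrist force passes 120 N, or if a joint passes its speed limit or range.

## Robot

A 6-joint arm with a two-finger parallel gripper is mounted at the origin on the work surface. World frame = base frame: x ahead of the robot, y to its left, z up, the work surface at z = 0. Lengths are in m, angles in degrees, forces in N, time in s.
With the tool pointing down it reaches from about 0.4 to 0.825 m from the base axis. Payload 7 kg.
Tool frame: the origin (TCP) lies midway between the tips of the shut fingers; the grasp point (between the pads) lies 19 mm behind it; y points along the fingers, z is the direction in which the jaws open and shut, and the axes are right-handed (so a half turn about y gives the same grasp; the last joint's range is limited). The gripper opens to 88 mm and grips with 3 to 60 N. Pads are 19 mm wide; open, the fingers measure 130 mm over their backs; the gripper's body (78 mm by 193 mm) begins 47 mm behind the grasp point.
Start: joints at [87.095, 20.546, 0.682, 0, -70.136, -16.507], TCP at [0.224, 0.637, 0.227] pointing down, gripper open.
Joint ranges: [-176.03, 176.03], [-82.01, 121.73], [-58.28, 71.71], [-173.87, 95.51], [-174.79, -0.11], [-173.66, 173.66]. Speed limits (degrees/s): [136.94, 136.94, 172.46, 180, 180, 180].

## Interface

Orientations are given as [roll, pitch, yaw] about the fixed x, y, z axes, in that order (R = Rz(yaw) Ry(pitch) Rx(roll)).
In Python, from plant import ctrl gives the robot as it stands.
- The arm moves only by the tool step_arm, never from a script. Its argument "rows" is a list that holds one entry, the list of rows, each a list of 7 numbers: the gripper command: -1 is shut, 1 is fully open, values between are in proportion, then the shift along the world's x, y, z in cm, then the turn, a rotation vector about the world's x, y, z in degrees. In form: [[[fingers, tx, ty, tz, rx, ry, rz], ...]]. A call has 1 to 12 rows; each row shifts and turns the commanded pose from where the row before left it; what a row does not reach is not made up. A row lasts 1/8 s, in which the tool goes at most 62.5 mm and 10.7 degrees, less where a joint would pass 70% of its speed; a pose out of reach is approached as far as the arm can. A call is refused whole if a number of a shift passes 6.25 or a number of a turn 10.7, either way. A call with a gripper value outside its range is refused whole. The fingers move at their own pace and stop on an object; the grip force is fixed at half the most. Time passes only in rows, so rows that do not move let the fingers close. It gives the time, the measured TCP pose, the force and the opening at its end, in the units of the state.
- ctrl.get_obs(): the state, without advancing time (a new reading comes with each control period).
- ctrl.snapshot(name): name is "scene" or "top" or "wrist"; returns the picture (480x640x3 uint8, blue, green, red); there is no depth.
- ctrl.camera_params(name): a dict with "vertical_fov" (degrees; the focal length in pixels is half the picture's height over the tangent of half this angle, whatever the lens; pixels are square), "cx", "cy" (the principal point, pixels), "rvec" (rotation vector, rad) and "tvec" (3), from world to camera coordinates, as OpenCV has them. Camera axes: x right, y down, z forward; pixel columns grow to the right and rows downward; lengths in m; the calibration is good to about 2 mm. A picture is of the moment at which its call begins: read the wrist's pose just before it. camera_params takes no time and is no camera call; for the wrist camera it gives the pose at the moment of the call.
- ctrl.close_job(): hands the job in, once; it reports no verdict.
The state is a dict: "clock": time; "joint_pos": joint angles; "qvel": joint speeds; "tau": joint torques, N m; "tool_pos": TCP position; "orientation": TCP orientation; "force": force on the tool from outside, world axes, zero at the start; "moment": the same for the moment, N m; "opening": finger opening in m.
Only numpy, scipy, OpenCV 4.12 (cv2) and the standard library are available. Lean on these libraries where they do the work, as an engineer would, in place of code of your own. Each camera call takes 0.05 s, during which the arm holds its last target. There are 200 camera calls.

## Working session

There is one attempt and no reset: what is moved stays moved. The work goes in short steps, Python scripts to look and compute and a tool call to move; the robot and the scene stay as the last step left them, time stands still between calls to the robot, and variables do not carry over. Pictures are saved under pics/ and viewed, about 8 in all and at most 12, crops included, and the job is handed in when it is done.

Besides the shell and the picture viewer there is one more tool, called after "Emit:" in YAML: its name, and indented under it one key for each argument. step_arm: Moves the arm, as the interface text tells. Its arguments: {"type":"object","properties":{"rows":{"type":"array"}},"required":["rows"]}

```bash
mkdir -p pics; ls; cat > h.py <<'E'
import numpy as np, cv2
from plant import ctrl
def cam(n):
    p=ctrl.camera_params(n); f=240/np.tan(np.radians(p["vertical_fov"])/2)
    R=cv2.Rodrigues(np.array(p["rvec"],float))[0]; return f,p["cx"],p["cy"],R,np.array(p["tvec"],float).ravel()
def ray(c,u,v):
    f,cx,cy,R,t=c; return -R.T@t, R.T@np.array([(u-cx)/f,(v-cy)/f,1])
def onz(c,u,v,z):
    o,d=ray(c,u,v); return o+d*(z-o[2])/d[2]
def proj(c,P):
    f,cx,cy,R,t=c; q=R@np.array(P)+t; return f*q[0]/q[2]+cx,f*q[1]/q[2]+cy
E
python3 - <<'E'
from h import *
print(ctrl.get_obs())
for n in("scene","top","wrist"):
    print(n,ctrl.camera_params(n)); cv2.imwrite(f"pics/{n}0.png",ctrl.snapshot(n))
E
```

```text
pics
{'clock': 0.0, 'joint_pos': array([ 8.70967456e+01,  2.05907662e+01,  6.33650235e-01, -1.95016888e-02,
       -7.01349663e+01, -1.65071455e+01]), 'qvel': array([ 0.04832334,  0.03554712,  0.00264693,  0.02595985, -0.01848211,
        0.03524158]), 'tau': array([-1.14636114e-03, -5.82713807e+01,  2.93058622e+01,  6.99699238e+00,
        6.87793960e-03, -1.59854899e-04]), 'tool_pos': array([0.22418846, 0.63616886, 0.22563124]), 'orientation': array([-8.99065036e+01,  8.58901202e-03,  1.60582966e+02]), 'force': array([ 0.10420411, -0.93283464,  0.37903007]), 'moment': array([ 0.04732928, -0.0635963 ,  0.0264575 ]), 'opening': 0.0875276355358121}
scene {'vertical_fov': 50.50948038842695, 'cx': 324.28288088882425, 'cy': 234.68357975035377, 'rvec': array([ 1.275507  ,  2.15714587, -0.99551259]), 'tvec': array([ 0.25450861, -0.18459888,  1.54210199])}
top {'vertical_fov': 54.34695231202454, 'cx': 313.82517967282274, 'cy': 242.96478852851527, 'rvec': array([ 2.16854551, -2.18667221,  0.15189093]), 'tvec': array([-0.01484113,  0.54268606,  1.37625681])}
wrist {'vertical_fov': 65.56143044039388, 'cx': 329.92167718178604, 'cy': 240.11672926880007, 'rvec': array([-1.71939232,  2.43173941,  0.31043746]), 'tvec': array([ 0.67384528, -0.03074737,  0.38851514])}
```

View pics/top0.png

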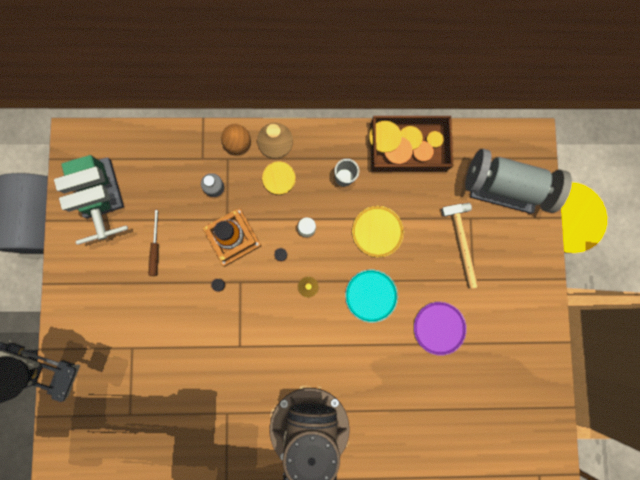

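View pics/scene0.png

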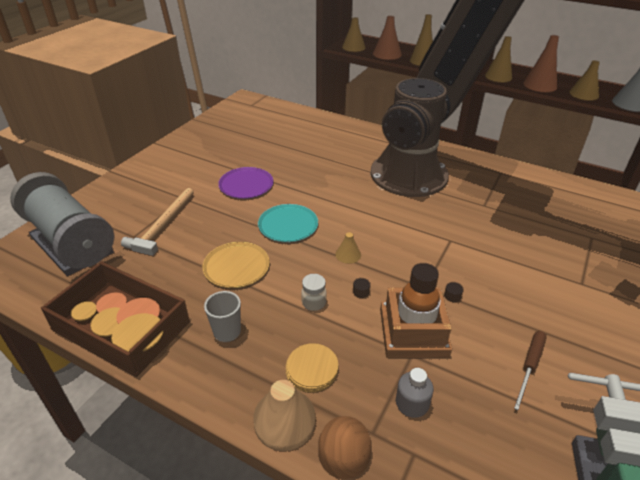

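Top view: cap at about (224,231) in the holder, brass dish at (378,231). In the scene view the cap is at (424,279) and the dish at (236,265). I'll measure them now.

```bash
python3 - <<'E'
from h import *
T,S=cam("top"),cam("scene")
t=cv2.imread("pics/top0.png");s=cv2.imread("pics/scene0.png")
def blob(im,m,box):
    x0,y0,x1,y1=box; k=np.zeros(m.shape,np.uint8);k[y0:y1,x0:x1]=m[y0:y1,x0:x1]
    c=max(cv2.findContours(k,cv2.RETR_EXTERNAL,cv2.CHAIN_APPROX_NONE)[0],key=cv2.contourArea)
    return c
dark=lambda im:(im.max(2)<50).astype(np.uint8)
ct=blob(t,dark(t),(200,210,260,262)); cs=blob(s,dark(s),(405,255,445,295))
print("cap top ell",cv2.fitEllipse(ct),cv2.boundingRect(ct),"scene",cv2.boundingRect(cs))
for n,im,C,b in(("top",t,T,(345,200,412,262)),("scene",s,S,(195,235,277,295))):
    h=cv2.cvtColor(im,cv2.COLOR_BGR2HSV); m=((h[...,0]>18)&(h[...,0]<32)&(h[...,1]>130)&(h[...,2]>140)).astype(np.uint8)
    c=blob(im,m,b); e=cv2.fitEllipse(c); x,y,w,hh=cv2.boundingRect(c)
    print(n,"dish",e,onz(C,*e[0],.009),"width",onz(C,x,e[0][1],.009)-onz(C,x+w,e[0][1],.009),hh)
(u,v),_,_=cv2.fitEllipse(ct)
for z in(.12,.14,.15,.16,.17): 
    P=onz(T,u,v,z); print(z,P,proj(S,P))
h=cv2.cvtColor(t,cv2.COLOR_BGR2HSV)
A=cv2.resize(t[190:310,170:330],None,fx=5,fy=5,interpolation=cv2.INTER_CUBIC)[:,:800]
B=cv2.resize(s[250:370,370:480],None,fx=5,fy=5,interpolation=cv2.INTER_CUBIC)
cv2.imwrite("pics/crop1.png",cv2.resize(np.hstack([A,B]),(800,356)))
E
```

```text
cap top ell ((239.26995849609375, 244.29025268554688), (16.03313636779785, 24.552160263061523), 0.0) (225, 228, 8, 11) scene (411, 274, 25, 19)
top dish ((377.4608459472656, 231.04922485351562), (50.612518310546875, 51.51630401611328), 141.3948516845703) [ 0.58046245 -0.21610514  0.009     ] width [0.00096956 0.16059648 0.        ] 53
scene dish ((239.22618103027344, 245.34042358398438), (2.1510672569274902, 9.445029258728027), 98.41056823730469) [ 0.52639903 -0.24528235  0.009     ] width [ 1.21541704e-02 -2.16772930e-02 -1.11022302e-16] 3
0.12 [0.53024885 0.19228067 0.12      ] (np.float64(408.69436677095325), np.float64(274.69455697498825))
0.14 [0.52805991 0.18966547 0.14      ] (np.float64(409.0520472909294), np.float64(266.4985607731054))
0.15 [0.52696543 0.18835786 0.15      ] (np.float64(409.2336309873567), np.float64(262.337698766022))
0.16 [0.52587096 0.18705026 0.16      ] (np.float64(409.4170812423243), np.float64(258.1340658898201))
0.17 [0.52477648 0.18574266 0.17      ] (np.float64(409.6024269849719), np.float64(253.88699925371634))
```

View pics/crop1.png

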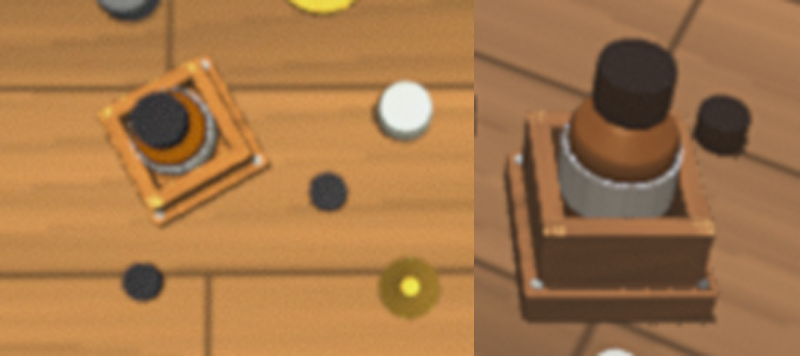

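Crop: the cap top's centre is at about (224,230.5) in the top view and (424.3,269) in the scene view. The two smaller caps lie loose on the bench. Next I triangulate.

```bash
python3 - <<'E'
from h import *
T,S=cam("top"),cam("scene")
t=cv2.imread("pics/top0.png");s=cv2.imread("pics/scene0.png")
print(t[231,218:232].max(1),s[265:275,424].max(1))
h=cv2.cvtColor(t,cv2.COLOR_BGR2HSV)
def blobs(im,box,th):
    x0,y0,x1,y1=box;k=np.zeros(im.shape[:2],np.uint8)
    i=im[y0:y1,x0:x1].astype(int); k[y0:y1,x0:x1]=((i.max(2)<th)&(i.max(2)-i.min(2)<22))
    c=max(cv2.findContours(k,1,cv2.CHAIN_APPROX_NONE)[0],key=cv2.contourArea); return c
for th in(60,75):
    c=blobs(t,(205,212,245,252),th);e=cv2.minEnclosingCircle(c);print(th,"top",e,cv2.boundingRect(c))
    d=blobs(s,(405,255,445,296),th);print("scene",cv2.boundingRect(d))
for uv in[(223.5,230.5),(224,231)]:
  o1,d1=ray(T,*uv)
  for w in[(424.3,268.5),(424.3,270)]:
    o2,d2=ray(S,*w)
    a=np.linalg.lstsq(np.c_[d1,-d2],o2-o1,rcond=None)[0]
    p,q=o1+a[0]*d1,o2+a[1]*d2; print((p+q)/2,np.linalg.norm(p-q)*1e3,"mm gap")
# dish in scene
print("dish scene proj",proj(S,[.5805,-.216,.009]))
E
```

```text
[54 57 56 60 54 60 58 60 60 60 58 61 61 57] [55 58 58 58 58 58 57 58 58 58]
60 top ((223.13888549804688, 231.0), 9.355278015136719) (214, 222, 19, 18)
scene (411, 264, 26, 29)
75 top ((223.0, 231.0), 9.486932754516602) (214, 222, 19, 18)
scene (411, 264, 27, 29)
[0.56097656 0.22748411 0.17977889] 1.3283619842493568 mm gap
[0.56142104 0.22807331 0.17648716] 1.4261313952648476 mm gap
[0.55968251 0.2267673  0.17838667] 2.1697861830346126 mm gap
[0.56012452 0.22735579 0.17508473] 2.2699806608988933 mm gap
dish scene proj (np.float64(235.9182299155541), np.float64(262.24260577203495))
```

Emit:
step_arm:
  rows:
    - [[1,3.4,-4.1,1.5,0,0,0],[1,3.4,-4.1,1.5,0,0,0],[1,3.4,-4.1,1.0,0,0,0],[1,3.4,-4.1,0.3,0,0,0],[1,3.4,-4.1,0,0,0,0],[1,3.4,-4.1,0,0,0,0],[1,3.4,-4.1,0,0,0,0],[1,3.4,-4.1,0,0,0,0],[1,3.4,-4.1,0,0,0,0],[1,3.1,-4.0,0,0,0,0],[1,0,0,0,0,0,0],[1,0,0,0,0,0,0]]

```text
clock: 1.65
tool_pos: [0.5613, 0.2273, 0.2692]
orientation: [-90.0, -0.0, 160.5]
force: [-0.3, -0.2, -0.2]
opening: 0.0875
```

```bash
python3 - <<'E'
from h import *
o=ctrl.get_obs(); C=cam("wrist"); im=ctrl.snapshot("wrist"); cv2.imwrite("pics/w1.png",im)
import pickle; pickle.dump(C,open("w1.pkl","wb"))
print(o["tool_pos"],o["orientation"],o["joint_pos"],o["force"],"cam",-C[3].T@C[4],"exp",proj(C,[.561,.228,.177]))
E
```

```text
[0.56126644 0.22733256 0.26920877] [-8.99772111e+01 -2.77537853e-02  1.60534260e+02] [ 4.05068158e+01  1.26928009e+01 -4.67753387e+00 -1.32257554e-02
 -7.26632844e+01  3.00313944e+01] [-0.28131884 -0.22046602 -0.16694357] cam [0.62589946 0.20376666 0.42668465] exp (np.float64(328.3908023220681), np.float64(245.8922208542657))
```

View pics/w1.png

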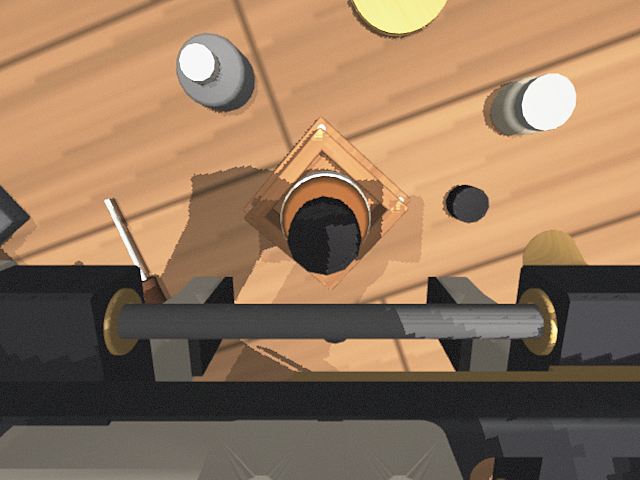

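Wrist view: the cap sits at about (324,236), with the blob spanning columns 289–361 and rows 196–275.

```bash
python3 - <<'E'
from h import *
import pickle
C=pickle.load(open("w1.pkl","rb")); im=cv2.imread("pics/w1.png").astype(int)
k=((im.max(2)<75)&(im.max(2)-im.min(2)<22)).astype(np.uint8); m=np.zeros_like(k); m[185:285,275:375]=k[185:285,275:375]
c=max(cv2.findContours(m,1,cv2.CHAIN_APPROX_NONE)[0],key=cv2.contourArea)
print(cv2.boundingRect(c),cv2.fitEllipse(c),"fwd",C[3][2])
c=cv2.convexHull(c)[:,0]
for z in(.16,.165,.17,.175,.18):
    P=np.array([onz(C,*p,z)[:2] for p in c.astype(float)])
    # lower edge in image (near side of nearest arc) and widths
    (x,y),r=cv2.minEnclosingCircle(P.astype(np.float32)); 
    f,cx,cy,R,t=C
    ang=np.linspace(0,2*np.pi,73)
    print(z,x,y,r)
for P in([.561,.228,.177],[.561,.228,.143],[.561,.228,.17]):
    q=np.array([proj(C,[P[0]+.0255*np.cos(a),P[1]+.0255*np.sin(a),P[2]]) for a in np.linspace(0,6.28,60)]); print(P,q.min(0),q.max(0),proj(C,P))
E
```

```text
(288, 197, 73, 78) ((324.0690612792969, 235.69691467285156), (71.26429748535156, 75.97929382324219), 4.378962516784668) fwd [-0.23773463  0.08465381 -0.96763422]
0.16 0.5644608736038208 0.23029808700084686 0.02943679876625538
0.165 0.56561279296875 0.22980061173439026 0.028886741027235985
0.17 0.5667646527290344 0.22930321097373962 0.02833675779402256
0.175 0.5679166316986084 0.22880572080612183 0.027786634862422943
0.18 0.5690684914588928 0.22830836474895477 0.027236664667725563
[0.561, 0.228, 0.177] [291.71947088 209.64776642] [365.06511831 280.36668363] (np.float64(328.3908023220681), np.float64(245.8922208542657))
[0.561, 0.228, 0.143] [296.04516093 201.95996258] [361.12152849 265.21373117] (np.float64(328.57899295823927), np.float64(234.289930994509))
[0.561, 0.228, 0.17] [292.69769557 207.90558359] [364.17342681 276.94762046] (np.float64(328.433354987002), np.float64(243.26877282883072))
```

```bash
python3 - <<'E'
from h import *
import pickle
C=pickle.load(open("w1.pkl","rb"))
for z in(.172,.175,.178):
    v0=proj(C,[.561,.228,z])[1]; q=max(proj(C,[.561+.0255*np.cos(a),.228+.0255*np.sin(a),z])[1] for a in np.linspace(0,6.28,90))
    print(z,onz(C,324.4,275-(q-v0),z))
T,S=cam("top"),cam("scene")
P=[.5647,.2278,.175];print(proj(T,P),proj(S,P))
E
```

```text
0.172 [0.56396289 0.22996264 0.172     ]
0.175 [0.56492426 0.22957091 0.175     ]
0.178 [0.5658846  0.22917956 0.178     ]
(np.float64(223.44995377424092), np.float64(229.4484063306473)) (np.float64(423.07821175053294), np.float64(271.5479515559081))
```

Emit:
step_arm:
  rows:
    - [[1,0.22,0.17,-3,0,0,0],[1,0,0,-3,0,0,0],[1,0,0,-3,0,0,0],[1,0,0,-2,0,0,0],[1,0,0,-1.2,0,0,0],[1,0,0,0,0,0,0],[1,0,0,0,0,0,0]]

```text
clock: 2.58
tool_pos: [0.5639, 0.2299, 0.1486]
orientation: [-90.1, 0.1, 160.6]
force: [0.3, 1.2, 0.6]
opening: 0.0876
```

```bash
python3 - <<'E'
from h import *
o=ctrl.get_obs(); T,S=cam("top"),cam("scene")
print(o["tool_pos"],o["force"])
s=ctrl.snapshot("scene");t=ctrl.snapshot("top")
print(proj(S,o["tool_pos"]),proj(T,o["tool_pos"]))
A=cv2.resize(s[210:330,360:490],None,fx=4,fy=4,interpolation=cv2.INTER_CUBIC)
w=ctrl.snapshot("wrist"); B=w[150:400,180:480]
H=480;A=cv2.resize(A,(380,int(380*A.shape[0]/A.shape[1])));B=cv2.resize(B,(420,350))
o=np.zeros((360,800,3),np.uint8);o[:A.shape[0],:380]=A;o[:350,380:]=B
cv2.imwrite("pics/g1.png",o)
E
```

```text
[0.56392633 0.22992577 0.14855884] [0.25280787 1.24086903 0.57544988]
(np.float64(422.3839844040098), np.float64(281.5216289568049)) (np.float64(224.24813739682676), np.float64(231.0742071467142))
```

View pics/g1.png

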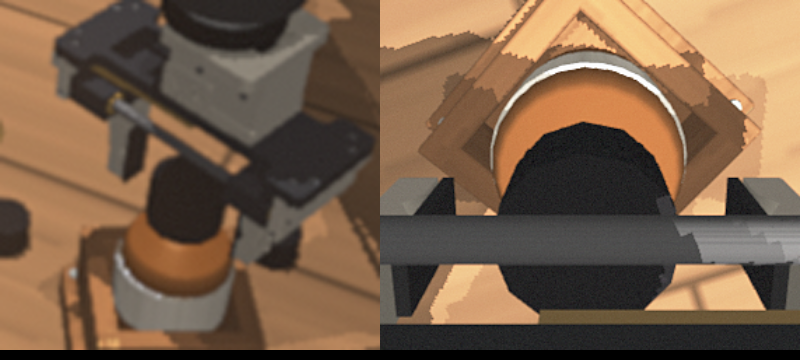

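```bash
python3 - <<'E'
from h import *
C=cam("wrist"); x,y=ctrl.get_obs()["tool_pos"][:2]
for dz,n in((.175,"top"),(.141,"rim")):
  for X,Y in((x,y),(x-.003,y+.001)):
    q=np.array([proj(C,[X+.0255*np.cos(a),Y+.0255*np.sin(a),dz]) for a in np.linspace(0,6.28,90)]);print(n,q.min(0),q.max(0))
g=cv2.imread("pics/g1.png")
print("col",[int(g[v,588].max()) for v in range(110,320,4)])
E
```

```text
top [262.34453654 263.9196141 ] [394.35243926 384.13362545]
top [262.86033283 272.02002026] [394.14385168 390.91797704]
rim [275.06484538 240.68169764] [382.48874762 340.94467835]
rim [275.42825044 247.33421404] [382.37228998 346.70287813]
col [214, 216, 217, 161, 27, 31, 29, 35, 33, 29, 33, 31, 32, 36, 35, 36, 36, 35, 37, 35, 31, 36, 38, 34, 36, 38, 42, 61, 66, 73, 78, 77, 79, 78, 77, 79, 76, 70, 71, 35, 38, 37, 34, 36, 39, 31, 36, 38, 34, 35, 91, 106, 106]
```

Wrist view: the cap spans columns 264–397 against 262–394 predicted for a cap centred on the tool, and the rim's far edge is at row 239 against 241. So it's centred to about 1 mm, and I can grip.

Emit:
step_arm:
  rows:
    - [[-1,0.1,0,0,0,0,0],[-1,0,0,0,0,0,0],[-1,0,0,0,0,0,0],[-1,0,0,0,0,0,0],[-1,0,0,0,0,0,0],[-1,0,0,0,0,0,0]]

```text
clock: 3.48
tool_pos: [0.5648, 0.2298, 0.1477]
orientation: [-90.0, 0.0, 160.6]
force: [1.0, 3.0, 0.9]
opening: 0.0507
```

Emit:
step_arm:
  rows:
    - [[-1,0,0.03,-0.3,0,0,0],[-1,0,0,-0.3,0,0,0],[-1,0,0,0,0,0,0]]

```text
clock: 3.85
tool_pos: [0.5649, 0.2298, 0.1423]
orientation: [-90.0, 0.0, 160.6]
force: [-1.1, 1.9, 7.9]
opening: 0.0509
```

Emit:
step_arm:
  rows:
    - [[-1,0,0,-0.15,0,0,0],[-1,0,0,0,0,0,0]]

```text
clock: 4.1
tool_pos: [0.5649, 0.2298, 0.1412]
orientation: [-90.1, 0.1, 160.6]
force: [-1.9, 1.4, 10.1]
opening: 0.0509
```

Emit:
step_arm:
  rows:
    - [[-1,0,0,-0.18,0,0,0],[-1,0,0,0,0,0,0]]

```text
clock: 4.35
tool_pos: [0.5649, 0.2298, 0.1396]
orientation: [-90.1, 0.1, 160.6]
force: [-3.4, 1.3, 10.8]
opening: 0.0508
```

Emit:
step_arm:
  rows:
    - [[-1,-0.04,0,-0.15,0,0,0],[-1,0,0,0,0,0,0],[-1,0,0,0,0,0,0]]

```text
clock: 4.72
tool_pos: [0.565, 0.2298, 0.1386]
orientation: [-90.1, 0.1, 160.6]
force: [-2.8, 1.9, 11.9]
opening: 0.0504
```

Emit:
step_arm:
  rows:
    - [[-1,0,0,-0.06,0,0,0],[-1,0,0,0,0,0,4],[-1,0,0,0,0,0,4],[-1,0,0,0,0,0,4],[-1,0,0,0,0,0,0]]

```text
clock: 5.35
tool_pos: [0.5655, 0.2298, 0.1383]
orientation: [-90.1, 0.2, 172.7]
force: [-0.6, 0.4, 12.6]
opening: 0.0506
```

Emit:
step_arm:
  rows:
    - [[-1,0,0,0,0,0,5],[-1,0,0,0,0,0,5],[-1,0,0,0,0,0,5],[-1,0,0,0,0,0,0]]

```text
clock: 5.85
tool_pos: [0.5657, 0.2298, 0.1384]
orientation: [-90.0, 0.2, -172.3]
force: [-0.1, -0.5, 11.8]
opening: 0.0508
```

```bash
python3 -c "
from h import *
o=ctrl.get_obs();print(o['tool_pos'],o['force'],o['moment'],o['joint_pos'])"
```

```text
[0.56573758 0.22983516 0.13840329] [-0.10555424 -0.5047042  11.77778943] [-0.01700272  0.06986828  0.02226725] [ 40.48112331  18.39750855 -14.75748742   0.11950658 -56.64681546
  57.15731664]
```

Emit:
step_arm:
  rows:
    - [[-1,0,0,-0.03,0,0,5],[-1,0,0,0,0,0,5],[-1,0,0,0,0,0,5],[-1,0,0,0,0,0,6],[-1,0,0,0,0,0,6],[-1,0,0,0,0,0,6],[-1,0,0,0,0,0,0]]

```text
clock: 6.72
tool_pos: [0.5659, 0.2299, 0.1382]
orientation: [-89.9, 0.2, -139.3]
force: [0.2, -0.0, 13.4]
opening: 0.051
```

```bash
python3 -c "
from h import *
o=ctrl.get_obs();print(o['tool_pos'],o['force'],o['moment'],o['joint_pos'])"
```

```text
[0.5658997  0.22993152 0.13823687] [ 2.42552586e-01 -1.33164050e-02  1.34468228e+01] [-0.05189547 -0.05209752  0.05271789] [ 40.48152663  18.40952648 -14.7669702    0.12611759 -56.60293339
  90.17333579]
```

Emit:
step_arm:
  rows:
    - [[-1,0,0,0.3,0,0,0],[-1,0,0,0.3,0,0,0],[-1,0,0,0.3,0,0,0],[-1,0,0,0.2,0,0,0],[-1,0,0,0,0,0,0]]

```text
clock: 7.35
tool_pos: [0.5637, 0.2292, 0.1464]
orientation: [-90.0, -0.1, -139.4]
force: [1.7, 0.0, 0.7]
opening: 0.0507
```

Emit:
step_arm:
  rows:
    - [[-1,0,0,0.3,0,0,0],[-1,0,0,0.3,0,0,0],[-1,0,0,0.3,0,0,0],[-1,0,0,0,0,0,0]]

```text
clock: 7.85
tool_pos: [0.5642, 0.2297, 0.1561]
orientation: [-90.0, 0.0, -139.4]
force: [-0.3, -0.2, -1.0]
opening: 0.0505
```

Emit:
step_arm:
  rows:
    - [[-1,0,0,0.8,0,0,0],[-1,0,0,1,0,0,0],[-1,0,0,1,0,0,0],[-1,0,0,1.5,0,0,0],[-1,0,0,1.5,0,0,0],[-1,0,0,1.5,0,0,0],[-1,0,0,1.5,0,0,0],[-1,0,0,0,0,0,0],[-1,0,0,0,0,0,0]]

```text
clock: 8.98
tool_pos: [0.5638, 0.2295, 0.2434]
orientation: [-90.0, -0.0, -139.4]
force: [-0.4, -0.4, -0.3]
opening: 0.0504
```

```bash
python3 - <<'E'
from h import *
o=ctrl.get_obs(); S=cam("scene");print(o["tool_pos"],o["force"],o["opening"],proj(S,o["tool_pos"]))
s=ctrl.snapshot("scene");np.savez("S",s=s)
cv2.imwrite("pics/s2.png",cv2.resize(s[180:330,350:500],(600,600),interpolation=cv2.INTER_CUBIC))
E
```

```text
[0.56383793 0.22949585 0.24338458] [-0.37094927 -0.4033712  -0.34492168] 0.050408089295481066 (np.float64(429.30373010910233), np.float64(244.44191620677154))
```

View pics/s2.png

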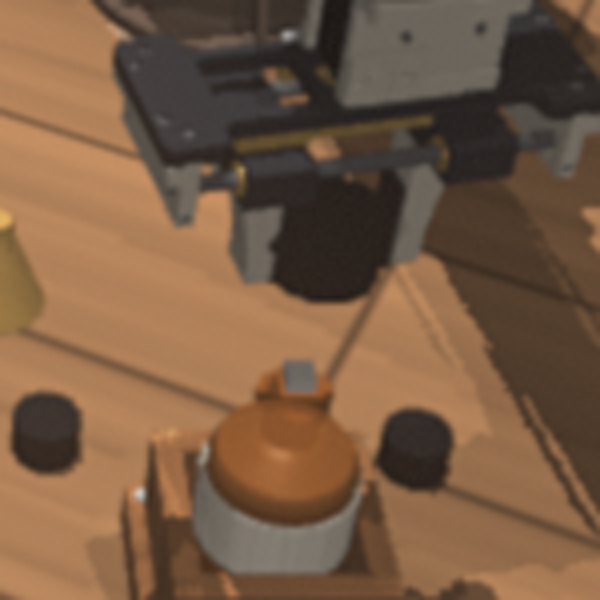

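The cap is off and held, with its rim's lower edge at crop (330,300), and the bottle neck below is bare. Now I move over the dish.

Emit:
step_arm:
  rows:
    - [[-1,0.15,-2.5,0,0,0,-4],[-1,0.15,-4.5,0,0,0,-4],[-1,0.15,-4.5,0,0,0,-4],[-1,0.15,-4.5,0,0,0,-4],[-1,0.15,-4.5,0,0,0,-4],[-1,0.15,-4.5,0,0,0,-4],[-1,0.15,-4.5,0,0,0,-4],[-1,0.15,-4.5,0,0,0,-4],[-1,0.15,-4.5,0,0,0,-4],[-1,0.15,-4,0,0,0,-4],[-1,0.15,-2.05,0,0,0,0],[-1,0,0,0,0,0,0]]

```text
clock: 10.52
tool_pos: [0.58, -0.2174, 0.2432]
orientation: [-90.0, -0.1, -179.5]
force: [0.5, -0.1, -1.0]
opening: 0.0505
```

Emit:
step_arm:
  rows:
    - [[-1,0,0,-4,0,0,0],[-1,0,0,-4,0,0,0],[-1,0,0,-4,0,0,0],[-1,0,0,-3,0,0,0],[-1,0,0,-2,0,0,0],[-1,0,0,-1,0,0,0],[-1,0,0,0,0,0,0]]

```text
clock: 11.4
tool_pos: [0.5804, -0.2153, 0.0636]
orientation: [-90.0, -0.1, -179.4]
force: [0.2, 0.2, -0.2]
opening: 0.0509
```

```bash
python3 - <<'E'
from h import *
o=ctrl.get_obs(); C=cam("wrist");p=o["tool_pos"];print(p,o["orientation"],o["force"],o["opening"],proj(C,[.5805,-.216,.009]),proj(C,[p[0],p[1],.055]))
w=ctrl.snapshot("wrist"); s=ctrl.snapshot("scene")
A=cv2.resize(w,(426,320));B=cv2.resize(s[190:310,170:310],(373,320))
cv2.imwrite("pics/p1.png",np.hstack([A,B]))
E
```

```text
[ 0.58043547 -0.21532937  0.06355893] [-9.00034517e+01 -5.74278552e-02 -1.79361015e+02] [ 0.16689019  0.18782762 -0.205121  ] 0.05092060541996684 (np.float64(329.55936242904846), np.float64(261.49320925469874)) (np.float64(328.01161462454434), np.float64(291.28141766775667))
```

View pics/p1.png

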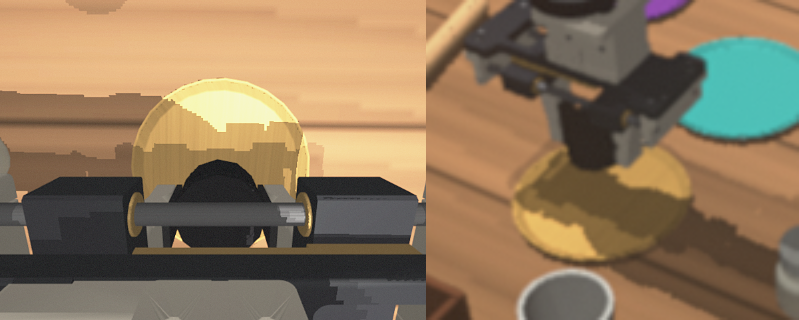

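Wrist view: the dish spans columns 133–308 (centre about 331 at full scale against 329.6 predicted), so it's centred under the cap. The cap is level in the scene view, so I lower it until contact.

Emit:
step_arm:
  rows:
    - [[-1,0,0,-1.5,0,0,0],[-1,0,0,-1.5,0,0,0],[-1,0,0,-0.8,0,0,0],[-1,0,0,-0.4,0,0,0],[-1,0,0,-0.2,0,0,0],[-1,0,0,0,0,0,0]]

```text
clock: 12.25
tool_pos: [0.5808, -0.2159, 0.02]
orientation: [-90.0, 0.0, -179.4]
force: [-0.4, -1.0, -0.4]
opening: 0.0507
```

Emit:
step_arm:
  rows:
    - [[-1,0,0,-0.3,0,0,0],[-1,0,0,0,0,0,0],[-1,0,0,0,0,0,0]]

```text
clock: 12.62
tool_pos: [0.5807, -0.2159, 0.017]
orientation: [-90.0, 0.0, -179.4]
force: [0.6, 0.1, 0.0]
opening: 0.0507
```

Emit:
step_arm:
  rows:
    - [[-1,0,0,-0.2,0,0,0],[-1,0,0,0,0,0,0]]

```text
clock: 12.88
tool_pos: [0.5805, -0.2159, 0.0147]
orientation: [-90.0, -0.0, -179.4]
force: [-0.8, -0.2, -0.3]
opening: 0.0509
```

Emit:
step_arm:
  rows:
    - [[-1,0,0,-0.15,0,0,0],[-1,0,0,0,0,0,0]]

```text
clock: 13.12
tool_pos: [0.5805, -0.2159, 0.0132]
orientation: [-90.0, -0.0, -179.4]
force: [0.1, 0.1, -1.7]
opening: 0.0507
```

Emit:
step_arm:
  rows:
    - [[-1,0,0,-0.1,0,0,0],[-1,0,0,0,0,0,0]]

```text
clock: 13.38
tool_pos: [0.5806, -0.2159, 0.0123]
orientation: [-90.0, -0.0, -179.4]
force: [-0.5, 0.1, -0.2]
opening: 0.0509
```

Emit:
step_arm:
  rows:
    - [[-1,0,0,-0.1,0,0,0],[-1,0,0,0,0,0,0]]

```text
clock: 13.62
tool_pos: [0.5806, -0.2159, 0.0113]
orientation: [-90.0, -0.0, -179.4]
force: [0.4, 0.7, -0.4]
opening: 0.0506
```

Emit:
step_arm:
  rows:
    - [[-1,0,0,-0.1,0,0,0],[-1,0,0,0,0,0,0]]

```text
clock: 13.88
tool_pos: [0.5806, -0.2159, 0.0102]
orientation: [-90.0, -0.0, -179.4]
force: [-0.5, 1.2, -0.5]
opening: 0.0507
```

Emit:
step_arm:
  rows:
    - [[-1,0,0,-0.1,0,0,0],[-1,0,0,0,0,0,0]]

```text
clock: 14.12
tool_pos: [0.5806, -0.2159, 0.0093]
orientation: [-90.0, -0.0, -179.4]
force: [0.7, -0.5, -0.1]
opening: 0.0506
```

Emit:
step_arm:
  rows:
    - [[-1,0,0,-0.1,0,0,0],[-1,0,0,0,0,0,0]]

```text
clock: 14.38
tool_pos: [0.5806, -0.2159, 0.0083]
orientation: [-90.0, -0.0, -179.4]
force: [0.8, 0.0, -1.2]
opening: 0.0508
```

Emit:
step_arm:
  rows:
    - [[-1,0,0,-0.1,0,0,0],[-1,0,0,0,0,0,0]]

```text
clock: 14.62
tool_pos: [0.5806, -0.2159, 0.0073]
orientation: [-90.0, -0.0, -179.4]
force: [-0.2, 1.2, -0.6]
opening: 0.051
```

```bash
python3 - <<'E'
from h import *
S=cam("scene")
for d in(0,.003,.006,.009):
    q=max(proj(S,[.5638+.0255*np.cos(a),.2295+.0255*np.sin(a),.2434-d])[1] for a in np.linspace(0,6.28,90)); print(d,q,"seen ~255")
o=ctrl.get_obs();print(o["tool_pos"],o["force"])
E
```

```text
0 253.88432072887832 seen ~255
0.003 255.13555749221058 seen ~255
0.006 256.3814648191913 seen ~255
0.009 257.6220766872409 seen ~255
[ 0.58057203 -0.21589319  0.00728421] [-0.23763374  1.20819796 -0.63903788]
```

Emit:
step_arm:
  rows:
    - [[-1,0,0,-0.07,0,0,0],[-1,0,0,0,0,0,0]]

```text
clock: 14.88
tool_pos: [0.5807, -0.2159, 0.0067]
orientation: [-90.0, 0.0, -179.4]
force: [0.0, -0.4, -0.5]
opening: 0.0506
```

Emit:
step_arm:
  rows:
    - [[-1,0,0,-0.07,0,0,0],[-1,0,0,0,0,0,0]]

```text
clock: 15.12
tool_pos: [0.5807, -0.2159, 0.0066]
orientation: [-90.0, 0.0, -179.4]
force: [-2.2, 1.5, 5.6]
opening: 0.0505
```

Contact at TCP z 6.6 mm, with 5.6 N. Next I release to a partial opening and lift.

Emit:
step_arm:
  rows:
    - [[-1,0,0,0.05,0,0,0],[0.4,0,0,0,0,0,0],[0.4,0,0,0,0,0,0],[0.4,0,0,0,0,0,0]]

```text
clock: 15.62
tool_pos: [0.5806, -0.2159, 0.0063]
orientation: [-90.0, -0.0, -179.4]
force: [-0.1, -0.7, -0.3]
opening: 0.0612
```

Emit:
step_arm:
  rows:
    - [[0.4,0,0,0.5,0,0,0],[0.4,0,0,1,0,0,0],[0.4,0,0,1.5,0,0,0],[0.4,0,0,3,0,0,0],[0.4,0,0,4,0,0,0],[0.4,0,0,4,0,0,0],[0.4,0,0,4,0,0,0],[0.4,0,0,4,0,0,0],[0.4,-3,0,0,0,0,0],[0.4,-3,0,0,0,0,0],[0.4,0,0,0,0,0,0],[0.4,0,0,0,0,0,0]]

```text
clock: 17.12
tool_pos: [0.5211, -0.216, 0.2276]
orientation: [-90.0, 0.1, -179.4]
force: [-0.0, -0.1, -0.9]
opening: 0.0612
```

```bash
python3 - <<'E'
from h import *
o=ctrl.get_obs(); C=cam("wrist");print(o["tool_pos"],o["force"],o["opening"])
w=ctrl.snapshot("wrist"); s=ctrl.snapshot("scene")
print("pred cap rim",proj(C,[.5806,-.2159,.004]),"cap top",proj(C,[.5806,-.2159,.038]),"dish",proj(C,[.5805,-.216,.009]))
A=cv2.resize(w,(426,320));B=cv2.resize(s[190:310,170:310],(373,320))
cv2.imwrite("pics/p2.png",np.hstack([A,B]))
E
```

```text
[ 0.52108829 -0.21600129  0.22762467] [-0.01798434 -0.07224689 -0.89341875] 0.06121319347749791
pred cap rim (np.float64(329.52334518998657), np.float64(152.86528538430346)) cap top (np.float64(329.4785141300512), np.float64(153.73402637049844)) dish (np.float64(329.6180032081165), np.float64(153.08863187592675))
```

View pics/p2.png

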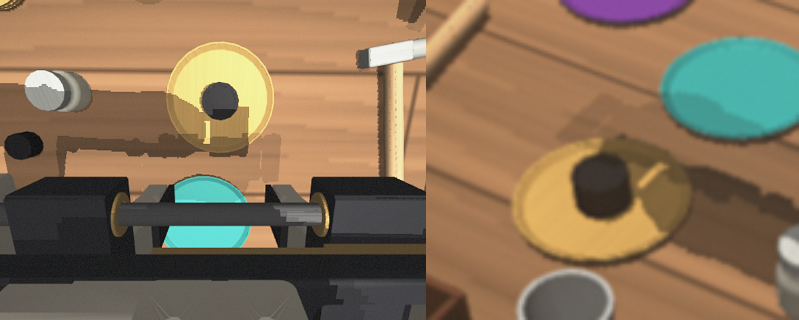

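The cap stands upright in the dish, at (220,101) in the wrist half of the picture, with the dish centred at (220,98). It's a few millimetres off centre and the gripper is clear.

```bash
python3 - <<'E'
from h import *
t=ctrl.snapshot("top");a=cv2.imread("pics/top0.png")
h=cv2.cvtColor(t,cv2.COLOR_BGR2HSV);m=((h[...,0]>18)&(h[...,0]<32)&(h[...,1]>130)&(h[...,2]>60)).astype(np.uint8)
k=np.zeros_like(m);k[200:262,345:412]=m[200:262,345:412]
c=max(cv2.findContours(k,0,1)[0],key=cv2.contourArea);print("dish px",cv2.minEnclosingCircle(c))
print(ctrl.close_job())
E
```

```text
dish px ((359.0, 246.75), 1.250100016593933)
the job is handed in; nothing more can be done
None
```

The cap is off the bottle and standing upright in the brass dish, and I handed the job in at about 17 s of the 58 s allowed; no verdict came back.

- **Opening:** I gripped the cap and pressed until the wrist force read 12–13.4 N, the highest reading I saw. I turned it 60° anticlockwise and lifted it off. A picture showed the bare neck with the cap in the fingers.
- **Placing:** I lowered the cap until it touched the dish floor at 5.6 N, opened the fingers partway and lifted clear.
- **Last checks:** The final wrist and scene pictures show the cap upright in the dish. It is a few millimetres off centre, with the dish where it was measured at the start and the gripper well clear.
- **Disagreements:**
    - **Dish position:** my last check of the dish in the top view failed. The mask caught only a speck, probably because the arm was in the way, so it says nothing either way.
    - **Cap position:** the first two-camera fix on the cap was about 4 mm off the wrist view. I used a value between the two and confirmed it before gripping.
    - **Cap rim:** it also sat about 4 mm higher relative to the fingertips than I first estimated, so I found the floor by feel.
- **Not checked:** I did not measure the bystanders again; no contact with them was seen or felt.

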